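# Locate a boot heel in the trimming fixture

## Task

Set the loose boot heel up for trimming: push it over the fixture's base board into the corner, its straight edge flat against the back fence and its side against the wooden end stop, and with the sliding stop pushed up against its other side so that it is trapped with no play. Do it all by pushing with the fingers: the heel must stay flat on the board and never be lifted or tipped, and the polish tin, the dye jar and the hammer must be left where they are.

Things in the scene. Friction and masses are not known exactly. Their poses are not given: they have to be found in the camera images.
- jig: Trimming fixture, fixed to the bench. Plywood base board 200 (x) x 340 (y) x 12 mm; origin at the centre of its underside, on the bench. Its x points away from the robot (within 0.3 rad), y to the robot's left, z up. Back fence along its far edge, end stop at its left end, sliding stop on the right; the near edge is open. Seated in the corner the heel's origin is at x = 40, y = 92.5 mm.
- back_fence (a point): Middle of the aluminium back fence's near face, 27 mm above the bench. The face is the plane fixture x = 80 mm, along the whole board; fence 20 mm thick, top 42 mm above the bench.
- end_stop (a point): Middle of the dark wood end stop's face that meets the heel, 27 mm above the bench. The face is the plane fixture y = 130 mm, from x = -20 to 80 mm; stop 22 mm thick, top 42 mm above the bench.
- heel: Loose rigid D-shaped boot heel, brown layers on black, 150 to 310 g: 75 mm wide (y), 82.5 long (x), 40 tall, lying on the board. Origin at its underside, 12 mm above the bench, midway between the sides. Its x points to the flat straight face at x = 40 mm (within 0.35 rad of fixture x). Sides straight from x = -17.5 to 40; near end rounded, radius 25, with a 25 mm flat at x = -42.5.
- heel_breast (a point): Centre of the heel's flat straight face, 20 mm above its underside (40 mm from its origin along its x).
- slide (a joint): Sliding stop: travel in m along the fixture's +y, 0 to 0.18; starts at 0 to 0.03, right of the heel; 0.155 with the heel trapped in the corner. Stays where left; about 2.5 N moves it. Aluminium arm 24 mm thick: left face at fixture y = -100 mm + travel, right (back) face at -124 mm + travel; it spans fixture x = -6 to 84 mm, 14 to 48 mm above the bench.
- slide_face (a point): Point on the sliding stop's left face (which meets the heel), at fixture x = 40 mm, 31 mm above the bench. The arm hangs from a dark carriage over the fence: fixture x = 81 to 107 mm, from 28 mm right of the arm's back face to 2 mm short of its left face, 43 to 65 mm above the bench with its knob.
- tin: Bystander: round steel polish tin, 80 mm diameter, 28 mm tall, on the bench left of the fixture; origin at the centre of its underside.
- dye: Bystander: small dye jar, 48 mm diameter, 85 mm tall, on the bench beyond the fence; origin at the centre of its underside.
- hammer: Bystander: hammer lying on the bench right of the fixture, handle roughly towards the robot; origin at its middle.
Things that resemble listed ones, but are neither listed nor needed, are in the scene too. Of the things like the heel, leave any that is pink, turquoise or yellow; of the rest the larger one is meant.

How it is judged:
By the outcome, as a careful person would: the job done as asked, in the order asked, and still so for the second after the job is handed in, with the robot touching nothing.
It also fails if it takes over 64 s, if anything falls off the work surface, if the arm or the gripper's body presses on something with over 40 N, if the wrist force passes 120 N, or if a joint passes its speed limit or range.

## Robot

A 6-joint arm with a two-finger parallel gripper is mounted at the origin on the work surface. World frame = base frame: x ahead of the robot, y to its left, z up, the work surface at z = 0. Lengths are in mm, angles in rad, forces in N, time in s.
With the tool pointing down it reaches from about 275 to 750 mm from the base axis. Payload 10.2 kg.
Tool frame: the origin (TCP) lies midway between the tips of the shut fingers; the grasp point (between the pads) lies 19 mm behind it; z points along the fingers, y is the line along which they close (so a half turn about z gives the same grasp; the last joint's range is limited). The gripper opens to 85 mm and grips with 20 to 120 N. Pads are 22 mm wide; open, the fingers measure 114 mm over their backs; the gripper's body (76 mm by 85 mm) begins 54 mm behind the grasp point. The pads swing forward as they close: fully open they stand 13 mm farther back than shut.
Start: joints at [0.939, 0.313, 1.498, -0, 1.331, -0.223], TCP at [208.705, 481.74, 231.294] pointing down, gripper open.
Joint ranges: [-2.94, 2.94], [-0.97, 2.17], [0.19, 2.56], [-1.23, 4.37], [0.02, 3.11], [-2.88, 2.88]. Speed limits (rad/s): [2.39, 2.39, 3.01, 3.14, 3.14, 3.14].

## Interface

Orientations are given as a unit quaternion [w, x, y, z].
In Python, from rig import ctrl, capture, camera_info gives the robot as it stands.
- The arm moves only by the tool apply_moves, never from a script. Its argument "targets" is a list of rows, each a list of 3 entries, a list of its own where there are three numbers: the finger opening in mm, from 0 to 85.4, then the shift along the world's x, y, z in mm, then the turn, a rotation vector about the world's x, y, z in degrees. In form: [[grip, [dx, dy, dz], [rx, ry, rz]], ...]. A call has 1 to 20 rows; each row is the pose to reach, as a shift and turn from the pose commanded when the call began; what a row does not reach only later rows make up. A row lasts 1/10 s, in which the tool goes at most 50 mm and 8.59 degrees, less where a joint would pass 70% of its speed; a pose out of reach is approached as far as the arm can. A call with a gripper value outside its range is refused whole. The fingers move at their own pace and stop on an object; "squeeze" is the grip in N (left out, the last holds). Time passes only in rows, so rows that repeat a pose let the fingers close. It gives the time, the measured TCP pose, the force, the opening and the grip force at its end, in the units of the state.
- ctrl.sense(): the state, without advancing time (a new reading comes with each control period).
- capture(name): name is "scene" or "side" or "wrist"; returns (picture, depth): 420x560x3 uint8, blue, green, red; 420x560 float32, mm along the optical axis (not along the pixel's ray), 0 where there is no reading.
- camera_info(name): a dict with "vfov" (degrees; the focal length in pixels is half the picture's height over the tangent of half this angle, whatever the lens; pixels are square), "cx", "cy" (the principal point, pixels), "extrinsics" (4x4, takes a point from camera to world coordinates). Camera axes: x right, y down, z forward; pixel columns grow to the right and rows downward; lengths in mm; the calibration is good to about 2 mm. A picture is of the moment at which its call begins: read the wrist's pose just before it. camera_info takes no time and is no camera call; for the wrist camera it gives the pose at the moment of the call.
- ctrl.finish_job(): hands the job in; it is judged then, once.
The state is a dict: "time_s": time; "joints": joint angles; "dq": joint speeds; "tau": joint torques, N m; "eef_pos": TCP position; "ee_rot": TCP orientation; "force": force on the tool from outside, world axes, zero at the start; "wrist_torque": the same for the moment, N m; "grip_width": opening from 0.0 (shut) to 1.0 (fully open); "grip_force": force on a finger pad.
Only numpy, scipy, OpenCV 4.12 (cv2) and the standard library are available. Lean on these libraries where they do the work, as an engineer would, in place of code of your own. Each camera call takes 0.05 s, during which the arm holds its last target. There are 200 camera calls.

## Working session

There is one attempt and no reset: what is moved stays moved. The work goes in short steps, Python scripts to look and compute and a tool call to move; the robot and the scene stay as the last step left them, time stands still between calls to the robot, and variables do not carry over. Pictures are saved under pics/ and viewed, at most 10 in all, crops included, and the job is handed in when it is done.

Besides the shell and the picture viewer there is one more tool, called after "Request:" as name(argument=value, ...) on one line, values as JSON. apply_moves: Moves the arm, as the interface text tells. Its arguments: {"type":"object","properties":{"targets":{"type":"array","items":{"type":"array"}},"squeeze":{"type":"number"}},"required":["targets"]}

```bash
mkdir -p pics
cat > h.py <<'E'
import numpy as np,cv2
from rig import ctrl,capture,camera_info
def K(n):
    i=camera_info(n); f=210/np.tan(np.radians(i['vfov'])/2); return f,i['cx'],i['cy'],np.array(i['extrinsics'])
def cloud(n,d,k=None):
    f,cx,cy,T=k or K(n); v,u=np.mgrid[:420,:560]
    P=np.stack([(u-cx)/f*d,(v-cy)/f*d,d],-1)
    return P@T[:3,:3].T+T[:3,3]
E
python3 - <<'E'
from h import *
for n in('scene','side'):
    k=K(n);p,d=capture(n);np.savez(n+'0.npz',p=p,d=d,P=cloud(n,d,k));cv2.imwrite(f'pics/{n}0.png',p);print(n,k)
s=ctrl.sense();print(s)
E
```

```text
scene (np.float64(442.1828575076533), 281.02480199315846, 207.9408772586938, array([[-8.34734358e-01,  4.13718133e-01, -3.63394905e-01,
         9.22674807e+02],
       [ 5.50651826e-01,  6.28420691e-01, -5.49426976e-01,
         5.01940289e+02],
       [ 1.05697439e-03, -6.58729642e-01, -7.52378988e-01,
         7.65924375e+02],
       [ 0.00000000e+00,  0.00000000e+00,  0.00000000e+00,
         1.00000000e+00]]))
side (np.float64(388.31834486433627), 280.36002114800647, 208.69007980214133, array([[ 7.45049542e-01, -4.18453132e-01,  5.19420981e-01,
         1.34229975e+02],
       [-6.66768371e-01, -4.46322349e-01,  5.96838588e-01,
        -4.90697676e+02],
       [-1.79197838e-02, -7.91007798e-01, -6.11543575e-01,
         5.51535359e+02],
       [ 0.00000000e+00,  0.00000000e+00,  0.00000000e+00,
         1.00000000e+00]]))
{'time_s': 0.1, 'joints': array([ 9.38641856e-01,  3.13405669e-01,  1.49835310e+00, -6.99787999e-06,
        1.33100435e+00, -2.23434455e-01]), 'dq': array([-0.00263257, -0.00083473, -0.00354583,  0.00055037, -0.00079529,
       -0.0001073 ]), 'tau': array([ 2.46513409e-03, -4.12892175e+01, -2.60143930e+01, -2.57050051e-04,
        2.94801772e-03, -7.44061026e-06]), 'eef_pos': array([208.54470658, 481.55459072, 230.78937159]), 'ee_rot': array([-2.39702117e-04,  2.02939677e-01,  9.79191067e-01, -5.33906678e-04]), 'force': array([ 0.73165231, -0.07375998, -0.51548713]), 'wrist_torque': array([ 0.00436198, -0.02034126, -0.01912957]), 'grip_force': 0.0, 'grip_width': 1.0019642742178976}
```

View pics/scene0.png

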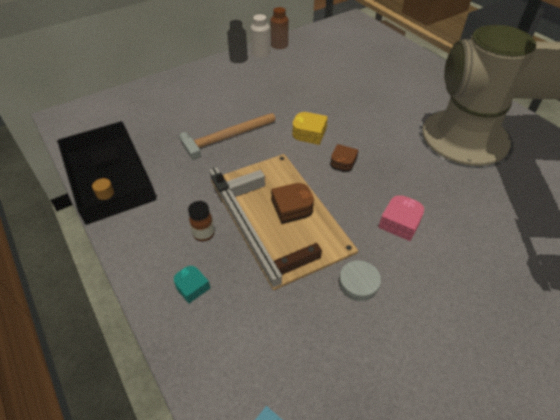

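View pics/side0.png

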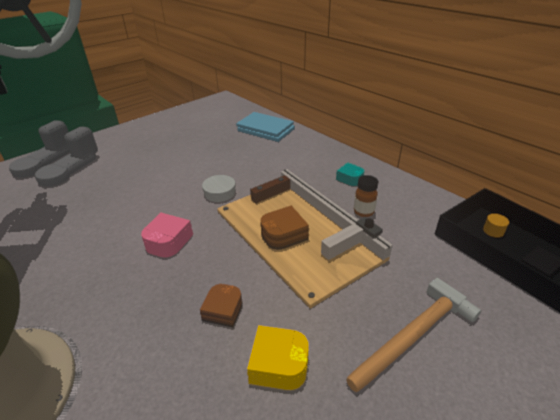

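Candidates for the heel (scene pixels): large brown on the board (292,202), small brown on the bench (344,157), pink (402,216), yellow (310,127) and turquoise (191,283). I choose the large brown one on the board. The end stop is at (298,258), the arm at (246,184), the fence runs (215,175)-(278,278), the tin is at (360,280), the dye jar at (202,220) and the hammer at (230,132).

Run:
```python
from h import *
S=np.load('scene0.npz');D=np.load('side0.npz')
for u,v in[(292,195),(344,155),(298,252),(246,182),(220,172),(276,275),(348,248),(282,158),(360,278),(200,207),(230,132)]:print('scene',u,v,S['P'][v,u].round(0))
for u,v in[(283,220),(270,187),(345,240),(225,209),(311,295)]:print('side',u,v,D['P'][v,u].round(0))
c=S['P'][195,292]
# topdown: x up, y left ; 2px/mm
im=[]
for A in(S,D):
    P=A['P'].reshape(-1,3);col=A['p'].reshape(-1,3);ok=(A['d'].reshape(-1)>0)&(P[:,2]<90)&(P[:,2]>-10);P=P[ok];col=col[ok]
    o=np.argsort(P[:,2]);P=P[o];col=col[o]
    m=np.zeros((600,400,3),np.uint8)
    r=(300-(P[:,0]-c[0])*1.5).astype(int);q=(200-(P[:,1]-c[1])*1.0).astype(int)
    r=(300-(P[:,0]-c[0])*1.3).astype(int);q=(200-(P[:,1]-c[1])*1.3).astype(int)
    g=(r>=1)&(r<599)&(q>=1)&(q<399)
    for i in np.where(g)[0]: 
        z=P[i,2]; m[r[i]-0:r[i]+2,q[i]:q[i]+2]=cv2.applyColorMap(np.uint8([[np.clip(z*3.2+10,0,255)]]),cv2.COLORMAP_JET)[0,0]
    im.append(m)
cv2.imwrite('pics/top.png',np.hstack(im))
```

```text
scene 292 195 [538. -36.  54.]
scene 344 155 [343. -94.  32.]
scene 298 252 [609.  90.  43.]
scene 246 182 [ 599. -133.   46.]
scene 220 172 [ 636. -187.   54.]
scene 276 275 [676. 112.  43.]
scene 348 248 [505. 124.  17.]
scene 282 158 [ 466. -184.   15.]
scene 360 278 [539. 200.  30.]
scene 200 207 [731. -89.  85.]
scene 230 132 [ 528. -339.   20.]
side 283 220 [536. -37.  54.]
side 270 187 [605.  85.  41.]
side 345 240 [ 590. -154.   44.]
side 225 209 [498. 119.  14.]
side 311 295 [ 464. -188.   15.]
```

View pics/top.png

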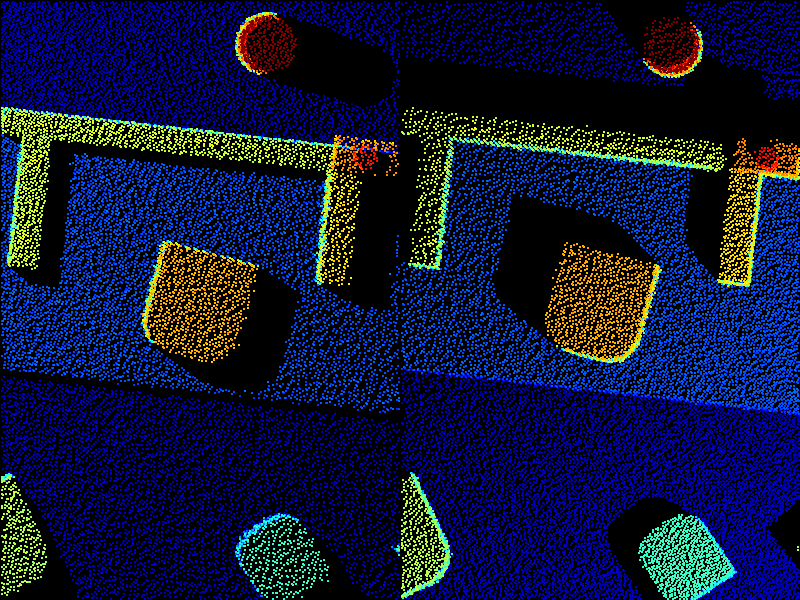

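The height maps (scene left, side right) agree. The heel top is centred near (202,300), the fence face runs along (75,150)-(320,178), the end stop face is at x≈45 and the arm at x≈318-355. Now fitting lines.

```bash
cat > fit.py <<'E'
from h import *
def get(S,D):
    P={}
    for k,A in(('s',S),('d',D)):
        m=(A['d']>0); P[k]=A['P'][m]
    return P
def rect(pts): 
    (c,sz,a)=cv2.minAreaRect(pts[:,:2].astype(np.float32)); return np.array(c),sz,a
def clean(pts,lo=1,hi=99): return pts
def inl(P,th,o,xr,yr,zr):
    q=P[:,:2]-o; ex=np.array([np.cos(th),np.sin(th)]); ey=np.array([-ex[1],ex[0]])
    x=q@ex;y=q@ey
    m=(x>xr[0])&(x<xr[1])&(y>yr[0])&(y<yr[1])&(P[:,2]>zr[0])&(P[:,2]<zr[1])
    return x[m],y[m],P[m]
def main(S,D,o,th,trav=None):
    P=get(S,D)
    for it in range(4):
        # fence near face, from side cam
        x,y,_=inl(P['d'],th,o,(68,90),(-60,120),(20,38))
        a=np.polyfit(y,x,1); r=x-np.polyval(a,y); g=abs(r)<3; a=np.polyfit(y[g],x[g],1)
        th-=np.arctan(a[0]); ex=np.array([np.cos(th),np.sin(th)]); o=o+ex*(a[1]-80)
        x,y,_=inl(P['d'],th,o,(-10,65),(118,142),(20,38)); ey=np.array([-ex[1],ex[0]])
        o=o+ey*(np.median(y)-130)
    print('fixture',o.round(1),round(th,4),len(x))
    x,y,_=inl(P['d'],th,o,(-20,79),(-128,170),(39,60))
    for k in 'sd':
        x,y,_=inl(P[k],th,o,(-120,-85),(-100,100),(8,18)); print(k,'near edge',np.percentile(x,1).round(1))
        x,y,_=inl(P[k],th,o,(-200,200),(129,170),(38,46)); print(k,'endstop top y',np.percentile(y,[2,50,98]).round(1),'z',)
        x,y,_=inl(P[k],th,o,(77,110),(0,120),(38,46)); print(k,'fence top x',np.percentile(x,[2,98]).round(1))
    return o,th
E
python3 - <<'E'
from fit import *
S=np.load('scene0.npz');D=np.load('side0.npz')
o,th=main(S,D,np.array([572.,-38.]),-0.13)
P=get(S,D);A=np.vstack([P['s'],P['d']])
for k in 'sd':
    h=P[k];h=h[(h[:,2]>50)&(h[:,2]<60)&(np.hypot(h[:,0]-538,h[:,1]+36)<62)]
    print('heel',k,rect(h),np.median(h[:,2]))
    x,y,p=inl(P[k],th,o,(-4,60),(-132,-60),(45,51));print('arm y',np.percentile(y,[2,98]).round(1),'z',np.median(p[:,2]) if len(p) else 0,'x',x.min().round(1))
    x,y,p=inl(P[k],th,o,(0,60),(-132,-60),(18,42));print('arm side y',np.median(y) if len(y) else 0)
    x,y,p=inl(P[k],th,o,(-80,60),(-60,120),(5,20));print('board z',np.median(p[:,2]))
for n,cc in(('tin',(539,200)),('dye',(731,-89))):
    h=A[(np.hypot(A[:,0]-cc[0],A[:,1]-cc[1])<60)&(A[:,2]>(20 if n=='tin' else 60))];print(n,cv2.minEnclosingCircle(h[:,:2].astype(np.float32)))
E
```

```text
fixture [568.  -42.3] -0.1134 160
s near edge -100.8
s endstop top y [130.3 144.4 167.5] z
s fence top x [79.9 99.3]
d near edge -100.8
d endstop top y [129.2 139.5 163.7] z
d fence top x [78.8 99. ]
heel s (array([534.40252686, -33.98809052]), (78.39456939697266, 81.89237213134766), 74.57807159423828) 52.70634603903511
arm y [-109.1  -84.3] z 48.431964235505916 x -3.9
arm side y -85.26432361810906
board z 12.89656273416881
heel d (array([535.00177002, -34.73561096]), (77.41324615478516, 82.42674255371094), 74.79656219482422) 53.02344190782537
arm y [-110.   -86.3] z 48.96133948957089 x -4.0
arm side y -109.1266044582714
board z 13.358411569332816
tin ((534.7567138671875, 196.86767578125), 41.64501190185547)
dye ((733.5690307617188, -89.40926361083984), 23.755250930786133)
```

Request:
apply_moves(targets=[[0,[255,-504,-131],[0,0,17]],[0,[255,-504,-131],[0,0,17]],[0,[255,-504,-131],[0,0,17]],[0,[255,-504,-131],[0,0,17]],[0,[255,-504,-131],[0,0,17]],[0,[255,-504,-131],[0,0,17]],[0,[255,-504,-131],[0,0,17]],[0,[255,-504,-131],[0,0,17]],[0,[255,-504,-131],[0,0,17]],[0,[255,-504,-131],[0,0,17]],[0,[255,-504,-131],[0,0,17]],[0,[255,-504,-131],[0,0,17]],[0,[255,-504,-131],[0,0,17]],[0,[255,-504,-131],[0,0,17]],[0,[255,-504,-131],[0,0,17]],[0,[255,-504,-131],[0,0,17]]])

```text
time_s: 1.7
eef_pos: [463.4, -21.3, 100.6]
ee_rot: [0.0, 0.055, 0.998, -0.0]
force: [-0.6, 0.0, -0.2]
grip_width: 0.005
grip_force: 0.0
```

Run:
```python
from h import *
k=K('wrist');p,d=capture('wrist');cv2.imwrite('pics/w1.png',p);s=ctrl.sense();print(s['eef_pos'],s['ee_rot'],s['joints'],s['grip_width'],s['time_s'])
f,cx,cy,T=k
m=T[:3,:3].T@(np.array([534.7,-34.4,52])-T[:3,3]);print(f*m[0]/m[2]+cx,f*m[1]/m[2]+cy)
```

```text
[463.5158989  -21.36552634 100.6262295 ] [ 2.13303041e-04  5.52832410e-02  9.98470689e-01 -3.07144418e-05] [-2.99430180e-01  3.37760503e-01  1.84235878e+00  5.30668424e-05
  9.61044562e-01 -1.75963401e+00] -0.00032858203369698434 1.75
268.8934065232558 315.3267813976582
```

View pics/w1.png

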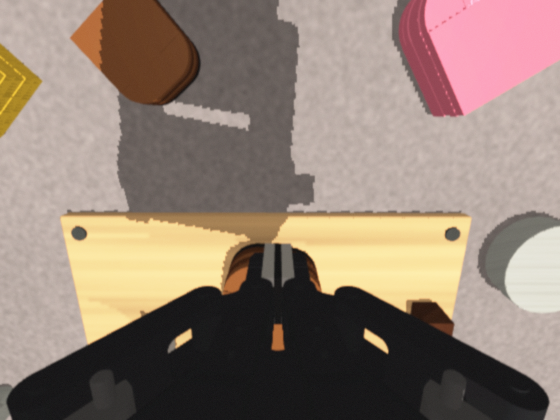

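The wrist picture shows the shut fingers at (278,265), right over the rounded near end of the large brown heel (272,260). The small brown one is at (150,40) and pink is at (490,50).

Request:
apply_moves(targets=[[0,[0,0,-40],[0,0,0]],[0,[0,0,-80],[0,0,0]],[0,[0,0,-80],[0,0,0]],[0,[0,0,-80],[0,0,0]],[0,[5,-0.6,-80],[0,0,0]],[0,[10,-1.1,-80],[0,0,0]],[0,[15,-1.7,-80],[0,0,0]],[0,[20,-2.3,-80],[0,0,0]],[0,[25,-2.8,-80],[0,0,0]],[0,[30,-3.4,-80],[0,0,0]],[0,[35,-4.0,-80],[0,0,0]],[0,[40,-4.6,-80],[0,0,0]],[0,[45,-5.1,-80],[0,0,0]],[0,[50,-5.7,-80],[0,0,0]],[0,[55,-6.3,-80],[0,0,0]],[0,[60,-6.8,-80],[0,0,0]],[0,[65,-7.4,-80],[0,0,0]],[0,[70,-8.0,-80],[0,0,0]],[0,[75,-8.5,-80],[0,0,0]],[0,[80,-9.1,-80],[0,0,0]]])

```text
time_s: 3.75
eef_pos: [544.1, -31.4, 20.3]
ee_rot: [0.0, 0.056, 0.998, -0.0]
force: [-3.5, 0.5, 2.9]
grip_width: 0.002
grip_force: 1.5
```

```bash
cat > look.py <<'E'
from fit import *
import sys
t=sys.argv[1]; A={}
for n in('scene','side'):
    k=K(n);p,d=capture(n);A[n]=dict(p=p,d=d,P=cloud(n,d,k));cv2.imwrite(f'pics/{n}{t}.png',p)
P=get(A['scene'],A['side']);o=np.array([568.,-42.3]);th=-.1134
c=np.array([float(sys.argv[2]),float(sys.argv[3])]) # approx heel rect centre, fixture
for k in 'sd':
    x,y,p=inl(P[k],th,o,(c[0]-60,78),(c[1]-60,c[1]+60),(49.5,57))
    # keep the biggest brown blob: limit to heel by radius
    g=np.hypot(x-c[0],y-c[1])<62
    q=np.c_[x,y][g].astype(np.float32)
    print('heel',k,len(q),cv2.minAreaRect(q),'y',np.percentile(q[:,1],[1,99]).round(1),'x',np.percentile(q[:,0],[1,99]).round(1),'z',np.median(p[g][:,2]).round(1))
    x,y,p=inl(P[k],th,o,(0,40),(-135,90),(44,49.4));print('arm y',np.percentile(y,[2,50,98]).round(1) if len(y) else 0)
s=ctrl.sense();e=s['eef_pos'];q=e[:2]-o
print('tcp',e.round(1),'fix',(q@[np.cos(th),np.sin(th)]).round(1),(q@[-np.sin(th),np.cos(th)]).round(1),'F',s['force'].round(1),s['time_s'])
E
python3 look.py 2 20 10
```

```text
heel s 963 ((23.963653564453125, 6.307186126708984), (75.92638397216797, 88.63086700439453), 85.24171447753906) y [-31.4  43.7] x [-15.4  68.5] z 52.7
arm y [-107.8  -88.6   45. ]
heel d 578 ((16.481475830078125, 5.220035552978516), (76.2945327758789, 105.44169616699219), 85.4066390991211) y [-34.   38.5] x [-34.9  68.7] z 53.1
arm y [-109.8  -94.5  -27.2]
tcp [544.6 -31.6  20.3] fix -24.4 8.0 F [ 0.2 -0.8 -0.1] 3.85
```

Request:
apply_moves(targets=[[0,[2,-0.2,0],[0,0,0]],[0,[4,-0.5,0],[0,0,0]],[0,[6,-0.7,0],[0,0,0]],[0,[8,-0.9,0],[0,0,0]],[0,[9,-1.0,0],[0,0,0]],[0,[10,-1.1,0],[0,0,0]],[0,[11,-1.3,0],[0,0,0]],[0,[11,-1.3,0],[0,0,0]]])

```text
time_s: 4.65
eef_pos: [552.4, -32.4, 20.2]
ee_rot: [-0.003, 0.056, 0.998, 0.0]
force: [-16.2, -0.8, 10.0]
grip_width: -0.003
grip_force: 7.8
```

```bash
python3 look.py 3 39 10
```

```text
heel s 978 ((32.2214241027832, 7.106788635253906), (78.66016387939453, 87.52117919921875), 86.233154296875) y [-30.8  44. ] x [-6.1 75.9] z 52.8
arm y [-108.1  -89.7   45.3]
heel d 538 ((29.572250366210938, 6.028278350830078), (75.48898315429688, 95.4758071899414), 85.18621826171875) y [-33.4  39.5] x [-5.4 76.3] z 53.0
arm y [-110.1  -97.4  -23.3]
tcp [552.4 -32.4  20.2] fix -16.7 8.1 F [-15.6  -0.5  10.5] 4.75
```

Request:
apply_moves(targets=[[0,[1,-0.1,0],[0,0,0]],[0,[2,-0.2,0],[0,0,0]],[0,[3,-0.3,0],[0,0,0]],[0,[4,-0.5,0],[0,0,0]],[0,[4,-0.5,0],[0,0,0]]])

```text
time_s: 5.25
eef_pos: [552.5, -32.4, 20.1]
ee_rot: [-0.008, 0.056, 0.998, 0.001]
force: [-38.3, -0.5, 27.7]
grip_width: -0.003
grip_force: 19.2
```

```bash
python3 look.py 4 39 10
```

```text
heel s 975 ((31.993812561035156, 7.276264190673828), (76.80738067626953, 88.01569366455078), 85.1439437866211) y [-31.3  43.8] x [-6.1 76. ] z 52.7
arm y [-108.5  -90.9   45.5]
heel d 526 ((28.11530303955078, 5.696006774902344), (75.93588256835938, 95.95176696777344), 86.33303833007812) y [-33.3  38.6] x [-5.2 76.5] z 53.1
arm y [-109.9  -96.3  -22.4]
tcp [552.5 -32.5  20.1] fix -16.5 8.0 F [-39.2  -1.   27.5] 5.35
```

View pics/side4.png

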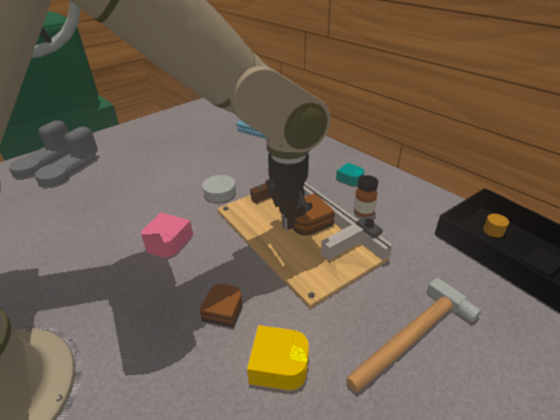

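Jammed: the side view shows the finger at (288,225) on the heel's near end, and the heel's left corner is against the fence while the heel is still slightly turned. I back off and push its side instead, near the fence, which turns it the right way.

Request:
apply_moves(targets=[[0,[-15,1.7,0],[0,0,0]],[0,[-30,3.4,0],[0,0,0]],[0,[-30,3.4,0],[0,0,0]],[0,[-30,3.4,45],[0,0,0]],[0,[-30,3.4,90],[0,0,0]],[0,[-30,3.4,90],[0,0,0]],[0,[10,-35,90],[0,0,0]],[0,[54,-74.5,90],[0,0,0]],[0,[54,-74.5,90],[0,0,0]],[0,[54,-74.5,90],[0,0,0]],[0,[54,-74.5,90],[0,0,0]]])

```text
time_s: 6.45
eef_pos: [612.5, -107.2, 109.6]
ee_rot: [-0.0, 0.056, 0.998, 0.0]
force: [-0.4, -0.5, -0.1]
grip_width: -0.001
grip_force: 0.0
```

```bash
python3 look.py 5 37 7
python3 - <<'E'
import cv2
a=cv2.imread('pics/scene5.png')[130:300,180:380];b=cv2.imread('pics/side5.png')[150:320,200:400]
import numpy as np;cv2.imwrite('pics/c5.png',cv2.resize(np.hstack([a,b]),None,fx=2,fy=2))
E
```

```text
heel s 967 ((35.22902297973633, 6.673595428466797), (78.11988830566406, 81.60873413085938), 84.76832580566406) y [-31.5  44.2] x [-4.2 75.8] z 52.7
arm y [-109.   -89.    45.7]
heel d 851 ((35.480648040771484, 6.019462585449219), (76.88539123535156, 82.41192626953125), 85.13533782958984) y [-32.7  41.8] x [-5.3 75.8] z 53.1
arm y [-110.2  -96.1  -20.4]
tcp [ 612.3 -106.8  110.2] fix 51.3 -59.0 F [ 0.3 -0.4 -0.4] 6.55
```

View pics/c5.png

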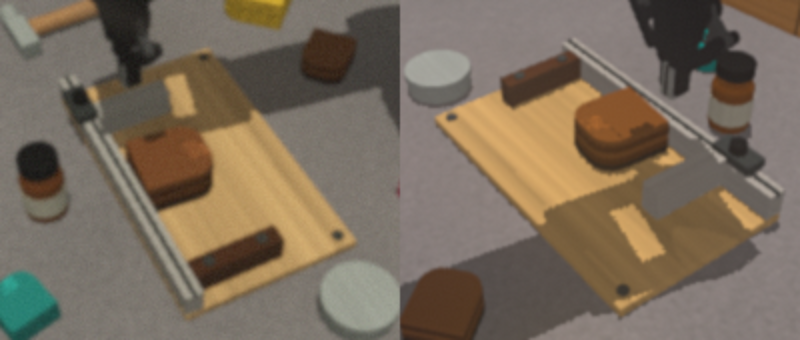

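The heel now sits near the fence (crop left (168,165)), still turned about -5°; nothing else has moved. Now lowering the finger into the gap and pushing left.

Request:
apply_moves(targets=[[0,[0,0,-45],[0,0,0]],[0,[0,0,-89],[0,0,0]],[0,[0,0,-89],[0,0,0]],[0,[0,0,-89],[0,0,0]],[0,[0.7,6,-89],[0,0,0]],[0,[1.2,11,-89],[0,0,0]],[0,[1.8,16,-89],[0,0,0]],[0,[2.4,21,-89],[0,0,0]],[0,[3.0,26,-89],[0,0,0]],[0,[3.5,31,-89],[0,0,0]],[0,[4.1,36,-89],[0,0,0]],[0,[4.7,41,-89],[0,0,0]],[0,[5.2,46,-89],[0,0,0]],[0,[5.8,51,-89],[0,0,0]],[0,[6.4,56,-89],[0,0,0]],[0,[6.4,56,-89],[0,0,0]]])

```text
time_s: 8.15
eef_pos: [619.0, -50.7, 21.0]
ee_rot: [-0.0, 0.056, 0.998, 0.0]
force: [-0.6, -0.5, 0.6]
grip_width: 0.001
grip_force: 0.1
```

```bash
python3 look.py 6 37 50
```

```text
heel s 1012 ((26.56206512451172, 37.81350326538086), (82.35316467285156, 94.21967315673828), 12.614639282226562) y [ 7.4 87.8] x [-15.6  67.8] z 52.7
arm y [23.1 82.8 87.7]
heel d 704 ((18.23880386352539, 46.46117401123047), (98.71489715576172, 75.12994384765625), 78.7495346069336) y [-4.7 85.2] x [-16.   57.9] z 53.2
arm y [-110.1  -97.1   10.2]
tcp [618.6 -51.   20.8] fix 51.3 -3.0 F [-0.2 -0.5  0.6] 8.25
```

Run:
```python
import cv2,numpy as np
a=cv2.imread('pics/scene6.png')[130:300,180:380];b=cv2.imread('pics/side6.png')[150:320,200:400]
cv2.imwrite('pics/c6.png',cv2.resize(np.hstack([a,b]),None,fx=2,fy=2))
```

```text
(no output)
```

View pics/c6.png

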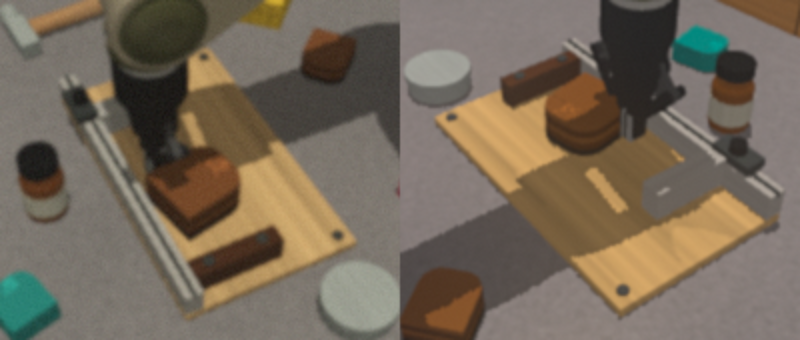

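The finger at (165,155) has turned the heel about 12° the other way, off the fence. I retreat and measure before a second push nearer its middle.

Request:
apply_moves(targets=[[0,[-1.5,-14,0],[0,0,0]],[0,[-1.5,-14,0],[0,0,0]],[0,[-1.5,-14,45],[0,0,0]],[0,[-1.5,-20,90],[0,0,0]],[0,[-37,-35,90],[0,0,0]],[0,[-37,-35,90],[0,0,0]],[0,[-37,-35,90],[0,0,0]]])

```text
time_s: 8.95
eef_pos: [581.7, -87.1, 111.4]
ee_rot: [-0.0, 0.057, 0.998, 0.0]
force: [0.2, 0.9, 0.3]
grip_width: 0.0
grip_force: 0.0
```

```bash
python3 look.py 7 28 47
```

```text
heel s 1028 ((24.511871337890625, 47.194374084472656), (82.11997985839844, 75.74121856689453), 12.070825576782227) y [ 9.8 88.4] x [-15.4  67.6] z 52.7
arm y [-107.9  -91.6   86.1]
heel d 769 ((24.224130630493164, 46.19835662841797), (84.0320816040039, 77.20460510253906), 12.269078254699707) y [ 6.9 85.5] x [-16.5  64.1] z 53.1
arm y [-109.9  -97.3   10.4]
tcp [582.5 -86.7 111.1] fix 19.4 -42.5 F [-0.2  0.4  0.1] 9.05
```

Request:
apply_moves(targets=[[0,[0,0,-45],[0,0,0]],[0,[0,0,-90],[0,0,0]],[0,[0,0,-90],[0,0,0]],[0,[0,0,-90],[0,0,0]],[0,[1.7,15,-90],[0,0,0]],[0,[3.4,30,-90],[0,0,0]],[0,[4.0,35,-90],[0,0,0]],[0,[4.5,39,-90],[0,0,0]],[0,[4.9,43,-90],[0,0,0]],[0,[5.4,47,-90],[0,0,0]],[0,[5.8,51,-90],[0,0,0]],[0,[6.3,55,-90],[0,0,0]],[0,[6.7,59,-90],[0,0,0]],[0,[7.2,63,-90],[0,0,0]],[0,[7.6,67,-90],[0,0,0]],[0,[8.1,71,-90],[0,0,0]],[0,[8.5,75,-90],[0,0,0]],[0,[9.0,79,-90],[0,0,0]],[0,[9.0,79,-90],[0,0,0]]])

```text
time_s: 10.95
eef_pos: [591.1, -6.9, 21.2]
ee_rot: [-0.0, 0.056, 0.998, 0.0]
force: [0.7, -0.2, -0.9]
grip_width: -0.003
grip_force: 0.0
```

```bash
python3 look.py 8 28 87
```

```text
heel s 1120 ((31.778533935546875, 80.90663146972656), (95.70500183105469, 81.72975158691406), 88.4092025756836) y [ 47.1 127.1] x [-7.4 72.4] z 52.8
arm y [-108.2  -93.9   48.5]
heel d 285 ((6.915550231933594, 81.34075927734375), (98.3792495727539, 44.55409240722656), 70.68118286132812) y [ 31.5 124.9] x [-8.4 30.8] z 52.9
arm y [-109.7  -95.    58.5]
tcp [590.9  -7.2  21. ] fix 18.8 37.5 F [ 0.9 -0.5  0.1] 11.05
```

Request:
apply_moves(targets=[[0,[0.2,2,0],[0,0,0]],[0,[0.4,3.5,0],[0,0,0]],[0,[0.5,4.5,0],[0,0,0]],[0,[0.5,4.5,0],[0,0,0]]])

```text
time_s: 11.45
eef_pos: [591.9, -4.3, 21.4]
ee_rot: [0.0, 0.056, 0.998, -0.001]
force: [-0.3, -7.2, -0.1]
grip_width: 0.004
grip_force: 3.8
```

```bash
python3 look.py 9 33 92
```

```text
heel s 1123 ((31.89263153076172, 85.11845397949219), (91.37309265136719, 82.51419067382812), 89.12095642089844) y [ 54.8 129.6] x [-6.8 72.4] z 53.0
arm y [-108.2  -94.1   49.1]
heel d 274 ((5.354762077331543, 85.46324920654297), (96.02177429199219, 36.063175201416016), 77.12150573730469) y [ 39.4 128.8] x [-8.3 31.1] z 53.2
arm y [-109.9  -96.9   60.2]
tcp [591.9  -4.3  21.4] fix 19.4 40.5 F [-0.1 -8.  -0.2] 11.55
```

Request:
apply_moves(targets=[[0,[-1.2,-10,0],[0,0,0]],[0,[-1.2,-10,0],[0,0,0]],[0,[-1.2,-10,45],[0,0,0]],[0,[-1.2,-10,89],[0,0,0]],[0,[-30,24,89],[0,0,0]],[0,[-64,59,89],[0,0,0]],[0,[-64,59,89],[0,0,0]],[0,[-64,59,89],[0,0,0]],[0,[-64,59,89],[0,0,0]]])

```text
time_s: 12.45
eef_pos: [528.3, 55.4, 110.4]
ee_rot: [0.0, 0.056, 0.998, 0.0]
force: [-0.2, -0.6, -0.2]
grip_width: -0.004
grip_force: 0.0
```

```bash
python3 look.py 10 33 92
```

```text
heel s 1133 ((32.035064697265625, 92.64286804199219), (77.2759017944336, 82.15255737304688), 88.6242446899414) y [ 56.3 129.7] x [-7.1 72.7] z 52.8
arm y [-108.6  -93.7  -83.4]
heel d 709 ((32.60054016113281, 91.36005401611328), (75.59806823730469, 82.68683624267578), 88.5628662109375) y [ 54.1 127.4] x [-8.1 72.6] z 53.3
arm y [-110.2  -97.    59.7]
tcp [528.2  55.2 110.2] fix -50.5 92.3 F [ 0.2  0.5 -0.2] 12.55
```

Request:
apply_moves(targets=[[0,[0,0,-45],[0,0,0]],[0,[0,0,-89],[0,0,0]],[0,[0,0,-89],[0,0,0]],[0,[0,0,-89],[0,0,0]],[0,[10,-1.1,-89],[0,0,0]],[0,[20,-2.3,-89],[0,0,0]],[0,[26,-2.9,-89],[0,0,0]],[0,[29,-3.3,-89],[0,0,0]],[0,[31,-3.5,-89],[0,0,0]],[0,[33,-3.7,-89],[0,0,0]],[0,[34.5,-3.9,-89],[0,0,0]],[0,[36,-4.1,-89],[0,0,0]],[0,[37.5,-4.3,-89],[0,0,0]],[0,[38.5,-4.4,-89],[0,0,0]],[0,[38.5,-4.4,-89],[0,0,0]]])

```text
time_s: 14.05
eef_pos: [564.7, 51.5, 21.3]
ee_rot: [-0.002, 0.056, 0.998, -0.0]
force: [-10.8, -1.0, 8.5]
grip_width: 0.005
grip_force: 5.6
```

```bash
python3 look.py 11 38 92
```

```text
heel s 1146 ((34.544795989990234, 92.92666625976562), (76.7702407836914, 86.68981170654297), 89.56549072265625) y [ 56.2 130. ] x [-3.7 77.4] z 52.7
arm y [-109.   -94.5  -83.2]
heel d 478 ((28.096298217773438, 91.37063598632812), (77.39036560058594, 99.12291717529297), 89.76783752441406) y [ 54.1 128.3] x [-19.6  77.4] z 53.2
arm y [-109.8  -94.4   66.4]
tcp [564.7  51.5  21.3] fix -13.8 92.8 F [-11.9  -1.4   9.1] 14.15
```

Request:
apply_moves(targets=[[0,[1,-0.1,0],[0,0,0]],[0,[1.5,-0.2,0],[0,0,0]],[0,[1.5,-0.2,0],[0,0,0]],[0,[-10,1.1,0],[0,0,0]],[0,[-25,2.8,0],[0,0,0]],[0,[-25,2.8,0],[0,0,0]],[0,[-25,2.8,45],[0,0,0]],[0,[-25,2.8,90],[0,0,0]],[0,[-25,2.8,90],[0,0,0]],[0,[31,-238,90],[0,0,0]],[0,[31,-238,90],[0,0,0]],[0,[31,-238,90],[0,0,0]],[0,[31,-238,90],[0,0,0]],[0,[31,-238,90],[0,0,0]],[0,[31,-238,90],[0,0,0]],[0,[31,-238,90],[0,0,0]],[0,[31,-238,90],[0,0,0]],[0,[31,-238,90],[0,0,0]]])

```text
time_s: 15.95
eef_pos: [597.3, -185.4, 111.3]
ee_rot: [0.0, 0.055, 0.998, 0.0]
force: [-0.6, -0.4, -0.2]
grip_width: -0.0
grip_force: 0.0
```

```bash
python3 look.py 12 38 92
```

```text
heel s 1123 ((37.17820739746094, 92.60035705566406), (76.50045776367188, 81.85294342041016), 88.78972625732422) y [ 56.5 129.6] x [-1.7 77.4] z 52.7
arm y [-108.5  -95.4  -84.2]
heel d 691 ((36.83636474609375, 92.23521423339844), (76.951416015625, 82.08815002441406), 89.67070007324219) y [ 54.4 128.5] x [-2.  77.3] z 53.2
arm y [-109.8  -97.5   64.1]
tcp [ 597.3 -185.6  111.4] fix 45.3 -139.1 F [ 0.1 -0.1  0.3] 16.05
```

Request:
apply_moves(targets=[[0,[0,0,-45],[0,0,0]],[0,[0,0,-86],[0,0,0]],[0,[0,0,-86],[0,0,0]],[0,[0,0,-86],[0,0,0]],[0,[0.9,8,-86],[0,0,0]],[0,[1.8,16,-86],[0,0,0]],[0,[2.7,24,-86],[0,0,0]],[0,[3.6,32,-86],[0,0,0]],[0,[4.8,42,-86],[0,0,0]],[0,[5.9,52,-86],[0,0,0]],[0,[7.1,62,-86],[0,0,0]],[0,[8.2,72,-86],[0,0,0]],[0,[9.3,82,-86],[0,0,0]],[0,[10.5,92,-86],[0,0,0]],[0,[11.6,102,-86],[0,0,0]],[0,[12.8,112,-86],[0,0,0]],[0,[13.9,122,-86],[0,0,0]],[0,[15.0,132,-86],[0,0,0]],[0,[16.0,140,-86],[0,0,0]],[0,[16.0,140,-86],[0,0,0]]])

```text
time_s: 18.05
eef_pos: [612.9, -45.1, 25.0]
ee_rot: [-0.0, 0.055, 0.998, 0.0]
force: [-0.7, -0.5, -0.6]
grip_width: 0.002
grip_force: 0.0
```

```bash
python3 look.py 13 38 92
```

```text
heel s 1164 ((37.32975769042969, 81.71589660644531), (81.70354461669922, 98.67355346679688), 0.5063108205795288) y [ 36.7 129.6] x [-1.6 77.5] z 52.7
arm y [17.2 30.6 42.7]
heel d 606 ((35.458251953125, 81.53913879394531), (99.22604370117188, 78.679443359375), 87.12419128417969) y [ 34.9 128.7] x [-3.2 74.5] z 53.1
arm y [-5.5 28.5 66.9]
tcp [612.7 -46.1  24.9] fix 44.8 1.3 F [1.  0.2 0.2] 18.15
```

Request:
apply_moves(targets=[[0,[0.4,4,0],[0,0,0]],[0,[0.9,8,0],[0,0,0]],[0,[1.2,11,0],[0,0,0]],[0,[1.5,13,0],[0,0,0]],[0,[1.6,14.5,0],[0,0,0]],[0,[1.8,16,0],[0,0,0]],[0,[2.0,17.5,0],[0,0,0]],[0,[2.0,17.5,0],[0,0,0]]])

```text
time_s: 18.95
eef_pos: [614.7, -30.9, 25.1]
ee_rot: [-0.001, 0.056, 0.998, -0.001]
force: [-3.2, -11.3, -3.4]
grip_width: -0.006
grip_force: 6.2
```

```bash
python3 look.py 14 38 92
```

```text
heel s 1199 ((36.42737579345703, 81.87626647949219), (98.72565460205078, 83.22444915771484), 89.51802062988281) y [ 38.7 129.8] x [-2.1 77.6] z 52.6
arm y [31.4 42.2 55.8]
heel d 584 ((35.91665267944336, 83.13552856445312), (99.7931137084961, 81.00232696533203), 88.20443725585938) y [ 37.6 128. ] x [-2.8 70.1] z 53.2
arm y [ 6.8 38.9 66.5]
tcp [614.7 -30.9  25.1] fix 45.1 16.7 F [ -4. -12.  -3.] 19.05
```

Request:
apply_moves(targets=[[0,[0.1,1,0],[0,0,0]],[0,[0.2,2,0],[0,0,0]],[0,[0.2,2,0],[0,0,0]],[0,[-0.5,-5,0],[0,0,0]],[0,[-2.3,-20,0],[0,0,0]],[0,[-2.3,-20,0],[0,0,0]],[0,[-2.3,-20,45],[0,0,0]],[0,[-2.3,-20,90],[0,0,0]],[0,[-6,-60,120],[0,0,0]],[0,[-12,-110,120],[0,0,0]],[0,[-16,-140,120],[0,0,0]],[0,[-16,-140,120],[0,0,0]],[0,[-16,-140,120],[0,0,0]]])

```text
time_s: 20.35
eef_pos: [599.1, -168.9, 145.2]
ee_rot: [0.0, 0.056, 0.998, 0.0]
force: [0.0, 0.5, -0.4]
grip_width: 0.006
grip_force: 0.0
```

```bash
sed -i 's/,78),(c/,90),(c/' look.py; python3 look.py 15 38 92;  python3 - <<'E'
import cv2,numpy as np
a=cv2.imread('pics/scene15.png')[130:300,180:380];b=cv2.imread('pics/side15.png')[150:320,200:400]
cv2.imwrite('pics/c15.png',cv2.resize(np.hstack([a,b]),None,fx=2,fy=2,interpolation=cv2.INTER_CUBIC))
E
```

```text
heel s 1227 ((41.579345703125, 81.88956451416016), (99.08521270751953, 92.23596954345703), 88.65319061279297) y [ 39.3 130.1] x [-1.9 78.1] z 52.6
arm y [31.8 41.6 54.5]
heel d 777 ((39.19581985473633, 81.2308578491211), (84.7033920288086, 95.5486831665039), 1.1829891204833984) y [ 36.5 127.6] x [-2.7 78.4] z 53.1
arm y [30.1 44.  66.9]
tcp [ 599.3 -167.8  145.3] fix 45.3 -121.2 F [ 0.6  0.1 -0.3] 20.45
```

View pics/c15.png

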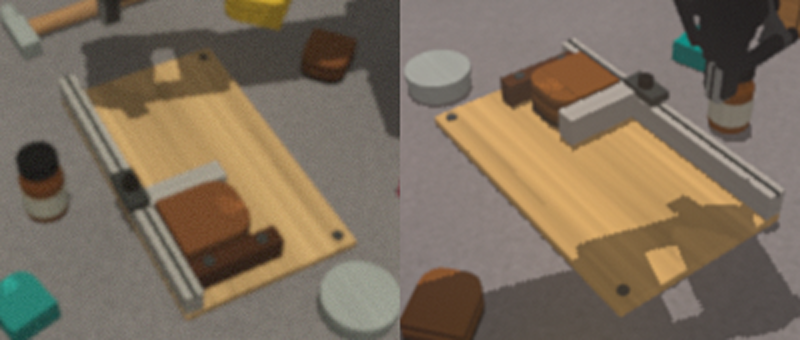

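The crop shows the heel trapped between the arm (188,180) and the end stop (235,255), its breast at the fence. One check of the fence gap and angle.

Run:
```python
from fit import *
A={}
acc={'s':[],'d':[]}
for r in range(4):
  for k,n in(('s','scene'),('d','side')):
    kk=K(n);p,d=capture(n);acc[k].append(cloud(n,d,kk)[d>0])
o=np.array([568.,-42.3]);th=-.1134
for k in 'sd':
    P=np.vstack(acc[k])
    x,y,_=inl(P,th,o,(30,90),(56,129),(50.5,56))
    print(k,'breast max by y',[(a,np.percentile(x[(y>a)&(y<a+12)],98).round(1)) for a in range(57,128,12)])
    x,y,_=inl(P,th,o,(-15,30),(82,103),(50.5,56)); print('near',np.percentile(x,2).round(1))
    x,y,_=inl(P,th,o,(-15,30),(60,125),(18,45)); g=abs(y-92.5)<11; print('nearface',np.median(x[g]).round(1) if g.any() else 0)
    for a in(0,20,40,60):
        x,y,_=inl(P,th,o,(a,a+18),(20,140),(50.5,56)); print(a,'heel y',np.percentile(y,[1,99]).round(1))
S=np.vstack(acc['s']);D=np.vstack(acc['d'])
E_=np.vstack([S,D])
for n,cc,z in(('tin',(535,197),20),('dye',(733.6,-89.4),60)):
    h=E_[(np.hypot(E_[:,0]-cc[0],E_[:,1]-cc[1])<60)&(E_[:,2]>z)&(E_[:,2]<90)];print(n,cv2.minEnclosingCircle(h[:,:2].astype(np.float32)))
```

```text
s breast max by y [(57, np.float64(77.8)), (69, np.float64(77.9)), (81, np.float64(77.9)), (93, np.float64(77.2)), (105, np.float64(77.7)), (117, np.float64(77.7))]
near -2.6
nearface 0
0 heel y [ 39.2 127.9]
20 heel y [ 39.1 130. ]
40 heel y [ 44.5 130. ]
60 heel y [ 46.7 130.3]
d breast max by y [(57, np.float64(77.9)), (69, np.float64(77.6)), (81, np.float64(78.4)), (93, np.float64(78.1)), (105, np.float64(77.6)), (117, np.float64(77.6))]
near -2.9
nearface -2.8
0 heel y [ 41.1 125.8]
20 heel y [ 41.3 129.1]
40 heel y [ 43.3 127.7]
60 heel y [ 39.2 127.9]
tin ((535.427001953125, 196.1094207763672), 42.14136505126953)
dye ((735.5286865234375, -89.27433013916016), 24.14168357849121)
```

Everything is in place and square. One gentle last nudge toward the fence removes the sub-millimetre doubt there.

Request:
apply_moves(targets=[[0,[-60,224,0],[0,0,0]],[0,[-60,224,0],[0,0,0]],[0,[-60,224,0],[0,0,0]],[0,[-60,224,0],[0,0,0]],[0,[-60,224,0],[0,0,0]],[0,[-60,224,0],[0,0,0]],[0,[-60,224,0],[0,0,0]],[0,[-60,224,-50],[0,0,0]],[0,[-60,224,-95],[0,0,0]],[0,[-60,224,-124],[0,0,0]],[0,[-60,224,-124],[0,0,0]],[0,[-50,222.8,-124],[0,0,0]],[0,[-40,221.7,-124],[0,0,0]],[0,[-36,221.2,-124],[0,0,0]],[0,[-34,221,-124],[0,0,0]],[0,[-33,220.9,-124],[0,0,0]],[0,[-32,220.8,-124],[0,0,0]],[0,[-32,220.8,-124],[0,0,0]]])

```text
time_s: 22.65
eef_pos: [565.1, 51.5, 22.0]
ee_rot: [-0.002, 0.056, 0.998, -0.0]
force: [-12.6, -2.6, 7.7]
grip_width: 0.001
grip_force: 6.2
```

Request:
apply_moves(targets=[[0,[-5,0.6,0],[0,0,0]],[0,[-25,2.8,0],[0,0,0]],[0,[-25,2.8,0],[0,0,0]],[0,[-25,2.8,45],[0,0,0]],[0,[-40,2.8,90],[0,0,0]],[0,[-60,2.8,120],[0,0,0]],[0,[-60,2.8,120],[0,0,0]],[0,[-60,2.8,120],[0,0,0]]])

```text
time_s: 23.45
eef_pos: [507.7, 54.4, 142.1]
ee_rot: [0.001, 0.056, 0.998, -0.0]
force: [0.2, -0.2, -0.1]
grip_width: -0.003
grip_force: 0.0
```

```bash
python3 look.py 16 38 92; python3 -c "
from rig import ctrl
print(ctrl.finish_job())"
```

```text
heel s 1234 ((40.7636833190918, 81.93927001953125), (98.38433837890625, 88.79229736328125), 89.24797821044922) y [ 36.5 129.8] x [-1.3 78.6] z 52.6
arm y [31.8 43.1 55.5]
heel d 778 ((38.99571990966797, 80.98133087158203), (97.95490264892578, 84.89885711669922), 89.9881591796875) y [ 34.8 128.4] x [-2.  78.6] z 53.1
arm y [29.9 44.5 69.8]
tcp [507.3  54.4 140.5] fix -71.3 89.2 F [-0.2 -0.2 -0.5] 23.55
the job is handed in; nothing more can be done
None
```

The heel is in the corner, square to the back fence and against the end stop, and the sliding stop is pushed up against its other side. I handed the job in at about 23.5 s; the tin measured unmoved and the dye jar within about 2 mm (camera accuracy), and the hammer was only checked by eye in the pictures.

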